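# Hold the pendulum stand's upright true with a try square

## Task

The freshly glued upright of the pendulum stand leans in over its base plate. Pick up the try square, stand it on the plate and press it fully home into the corner, stock flat on the plate and blade flush against the middle of the upright, so that the upright is pushed up square by the square alone. Hold it pressed against both for three seconds and finish still gripping and pressing it there, leaving the glue bottle, jar and scissors alone.

Things in the scene. Friction and masses are not known exactly. Their poses are not given: they have to be found in the camera images.
- plate: Plywood base plate, 18 mm thick, 120 mm wide, fixed. Origin on its underside (bench level) straight below the inside corner, mid-width. x points along its length towards the upright, whose inner face stands at x = 0; the plate runs from x = -230 to +60 mm and the square goes on the free part, x < 0. z up; plate top at z = 18 mm.
- upright: Pine upright, 40 (x) by 45 (y) by 220 mm tall. Origin at the foot of its inner face, mid-width, on the plate's top: the inside corner. z up along that face, x away from the free part. Pivots only about the foot of that face (its y). Starts leaning 0.10-0.15 rad in over the free part, top overhanging up to 33 mm. Gives way to about 3 N at 140 mm height; springs most of the way back if let go.
- square: Loose 250 g try square standing on its stock. Red-brown wood stock 150 long (x), 22 thick (y), 36 mm tall; steel blade 35 wide (x), 10 thick (y), up to 150 mm above the underside. Origin: outer corner, mid-thickness, underside, blade end; all lies at x -150 to 0 mm, outer face at x = 0. x from the tail to that face, z up. Grip from above across the stock near x = -95 mm.
- glue: Bystander: white glue bottle with orange cap, 44 mm wide, 120 mm tall, loose; origin at the centre of its underside. Leave alone.
- jar: Bystander: amber glass jar with black lid, 56 mm wide, 90 mm tall, loose; origin at the centre of its underside. Leave alone.
- scissors: Bystander: steel scissors lying flat, about 165 mm long, 6 mm thick, loose; origin under the rivet, x towards the blade tips. Leave alone.
Not all that is in view belongs to the job. There is more than one size of the square; the one meant has the size given above.

How it is judged (in metres and radians):
On the way:
1. the square is home in the corner, pressed on plate and upright, the upright square, for 2.5 s (x of square in the frame of plate between -0.003 and 0.003 m and y of square in the frame of plate between -0.014 and 0.014 m and z of square in the frame of plate between 0.0155 and 0.0205 m and angle between the z axis of each of square, upright and the z axis of plate, either way round below 0.025 rad and angle between the x axis of square and the x axis of plate, either way round below 0.07 rad and contact force between square and upright above 1 N and contact force between square and plate above 1 N and contact force between the fingers and square above 3 N and contact force between each of the arm, the fingers and upright below 0.5 N), for 2.5 s.
At the end, for the whole second after the job is handed in: Square gripped, at rest, corner home to 3 mm (height 2.5, across 14 mm), square and upright true to 0.025 rad, yaw to 0.07 rad; it presses plate and upright over 1 N each; fingers grip it over 3 N; robot does not touch the upright; glue, jar, scissors within 30 mm of their start (all of step 1 and distance of each of glue, jar, scissors from where it was at the start of the episode below 0.03 m and linear speed of square below 0.02 m/s); the arm keeps its last pose, push and grip.
It fails at once if glue pushed or knocked over (distance of glue from where it was at the start of the episode above 0.03 m or angle between glue's own z axis and vertical above 0.5 rad).
It fails at once if jar pushed or knocked over (distance of jar from where it was at the start of the episode above 0.03 m or angle between jar's own z axis and vertical above 0.5 rad).
It fails at once if scissors pushed or knocked over (distance of scissors from where it was at the start of the episode above 0.03 m).
It also fails if it takes over 51 s, if anything falls off the work surface, if the arm or the gripper's body presses on something with over 40 N, if the wrist force passes 120 N, or if a joint passes its speed limit or range.

## Robot

A 7-joint arm with a two-finger parallel gripper is mounted at the origin on the work surface. World frame = base frame: x ahead of the robot, y to its left, z up, the work surface at z = 0. Lengths are in m, angles in degrees, forces in N, time in s.
With the tool pointing down it reaches from about 0.35 to 0.775 m from the base axis. Payload 3.1 kg.
Tool frame: the origin (TCP) lies on the centre line of the jaws, within the pads' length; the fingertips stand 17 mm ahead of it and the grasp point (between the pads) lies 2 mm behind it (robot.tip_reach is the distance from the TCP to the fingertips, in m); z points along the fingers, y is the line along which they close (so a half turn about z gives the same grasp; the last joint's range is limited). The gripper opens to 85 mm and grips with 20 to 120 N. Pads are 22 mm wide; open, the fingers measure 114 mm over their backs; the gripper's body (76 mm by 85 mm) begins 54 mm behind the grasp point. The pads swing forward as they close: fully open they stand 13 mm farther back than shut.
Start: joints at [64.761, 17.813, 0.802, 86.603, -0.252, 75.585, -1.558], TCP at [0.214, -0.507, 0.211] pointing down, gripper open.
Joint ranges: [-154.91, 154.91], [-16.99, 109.72], [-72.82, 74.43], [7.12, 147.25], [-82.49, 262.49], [11.32, 116.49], [-174.64, 174.64]. Speed limits (degrees/s): [159.86, 159.86, 180, 180, 180, 180, 180].

## Interface

Orientations are given as [roll, pitch, yaw] about the fixed x, y, z axes, in that order (R = Rz(yaw) Ry(pitch) Rx(roll)).
In Python, from station import robot, fingers, vision, workorder, recognise gives the robot as it stands. Calls block until the motion is done:
- robot.move_to(position, orientation): joint-space move of the TCP to a pose.
- robot.line_to(position, orientation=None, velocity=0.15, f_stop=None): straight line of the TCP; orientation=None keeps the orientation; velocity is the mean speed in m/s. With f_stop (N) it stops when the force on the tool has changed by that much, and returns True; else False.
- robot.move_j(angles): joint-space move.
- fingers.gripper_to(opening, force=None): opening from 0.0 (shut) to 1.0 (fully open); force is the grip in N (None keeps the last); returns when the fingers have stopped.
- robot.pause(seconds).
- robot.inverse_kinematics(position, orientation): joint angles nearest the present ones, or None.
- vision.grab_frame(name): name is "side" or "top"; returns the picture (420x560x3 uint8, red, green, blue); there is no depth.
- vision.calibration(name): a dict with "mtx" (3x3 intrinsics, pixels), "extrinsics" (4x4, takes a point from world to camera coordinates). Camera axes: x right, y up, looking along -z (the intrinsics and any distortion apply to the point x, -y, -z); pixel columns grow to the right and rows downward; lengths in m; the calibration is good to about 2 mm. A picture is of the moment at which its call begins. calibration takes no time and is no camera call.
A pose or a line that the arm cannot do raises robot.PlanningError and nothing moves.
- workorder.close_job(): hands the job in; it is judged then, once.
Trained networks look in the newest picture that a camera, given by its name, has taken for a name from the list of things; names that differ only in an ending like _2 or _b are one class to them, and where a whole thing is asked for, a point or a joint stands for the part that bears it (a point fixed in the world has none). Each returns a list of dicts, best first, with "p" (0 to 1); they miss things now and then, are a little off and sometimes report something else, mostly with a low value. They report only what shows in the picture. A call takes as long as a camera call. They do not tell look-alikes from the thing itself.
- recognise(label, camera): "rect" ([centre column, centre row, width, height] in pixels, round what is visible of it).
Readings, each from a call of its own:
- robot.current_time_s(): time.
- robot.current_joint_positions(): joint angles.
- robot.current_dq(): joint speeds.
- robot.current_joint_torque(): joint torques, N m.
- robot.current_tool_pos(): TCP position.
- robot.current_eef_rot(): TCP orientation.
- robot.current_contact_force(): force on the tool from outside, world axes, zero at the start.
- robot.current_torque(): the same for the moment, N m.
- robot.current_finger_gap(): opening from 0.0 (shut) to 1.0 (fully open).
- robot.current_gripper_force(): force on a finger pad.
Only numpy, scipy, OpenCV 4.12 (cv2) and the standard library are available. Lean on these libraries where they do the work, as an engineer would, in place of code of your own. Each camera call takes 0.05 s, during which the arm holds its last target. There are 200 camera calls.

## Working session

There is one attempt and no reset: what is moved stays moved. The work goes in short steps, each a Python script; the robot and the scene stay as the last script left them, time stands still between calls to the robot, and variables do not carry over. Pictures are saved under pics/ and viewed, at most 10 in all, crops included, and the job is handed in when it is done.

```bash
mkdir -p pics; ls
python3 - <<'E'
from station import robot, fingers, vision, workorder, recognise
import cv2,numpy as np
for c in("side","top"):
    im=vision.grab_frame(c); cv2.imwrite(f"pics/{c}0.png",im[...,::-1])
    k=vision.calibration(c); print(c,np.round(k["mtx"],1).tolist(),np.round(k["extrinsics"],3).tolist(),[x for x in k])
    for l in("plate","upright","square","glue","jar","scissors"):
        print(l,[(np.round(d["rect"]).tolist(),round(d["p"],2)) for d in recognise(l,c)])
print(robot.current_tool_pos(),robot.current_eef_rot(),robot.current_time_s())
E
```

```text
pics
side [[389.4, 0.0, 279.4], [0.0, 389.4, 206.9], [0.0, 0.0, 1.0]] [[-0.996, -0.086, 0.019, 0.511], [0.074, -0.697, 0.713, -0.049], [-0.048, 0.712, 0.701, -1.155], [0.0, 0.0, 0.0, 1.0]] ['mtx', 'extrinsics']
plate [([278.0, 163.0, 63.0, 60.0], 0.88)]
upright [([291.0, 119.0, 17.0, 64.0], 0.73)]
square [([285.0, 244.0, 29.0, 82.0], 0.94), ([369.0, 299.0, 70.0, 82.0], 0.94), ([341.0, 196.0, 34.0, 108.0], 0.64)]
glue [([192.0, 213.0, 19.0, 37.0], 0.59)]
jar [([202.0, 165.0, 21.0, 28.0], 0.72)]
scissors []
top [[459.1, 0.0, 283.1], [0.0, 459.1, 203.2], [0.0, 0.0, 1.0]] [[0.006, -1.0, -0.011, 0.055], [0.996, 0.005, 0.085, -0.512], [-0.085, -0.012, 0.996, -1.301], [0.0, 0.0, 0.0, 1.0]] ['mtx', 'extrinsics']
plate [([375.0, 195.0, 104.0, 64.0], 0.83), ([237.0, 215.0, 52.0, 15.0], 0.61)]
upright [([429.0, 200.0, 43.0, 29.0], 0.61)]
square [([191.0, 284.0, 88.0, 44.0], 0.96), ([297.0, 266.0, 78.0, 32.0], 0.66), ([236.0, 212.0, 49.0, 14.0], 0.65), ([352.0, 112.0, 22.0, 24.0], 0.21)]
glue [([274.0, 117.0, 19.0, 27.0], 0.63)]
jar [([354.0, 109.0, 20.0, 30.0], 0.73)]
scissors [([223.0, 126.0, 53.0, 26.0], 0.89)]
[ 0.21361484 -0.50686896  0.21114028] [1.79993767e+02 1.23236594e-03 2.28549129e+01] 0.7
```

Run:
```python
import cv2
for c,b in(("side",(80,340,150,430)),("top",(60,340,110,490))):
    im=cv2.imread(f"pics/{c}0.png")[b[0]:b[1],b[2]:b[3]]; im=cv2.resize(im,None,fx=2.1,fy=2.1,interpolation=cv2.INTER_CUBIC); cv2.imwrite(f"pics/{c}0c.png",im)
```

```text
(no output)
```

View pics/side0c.png

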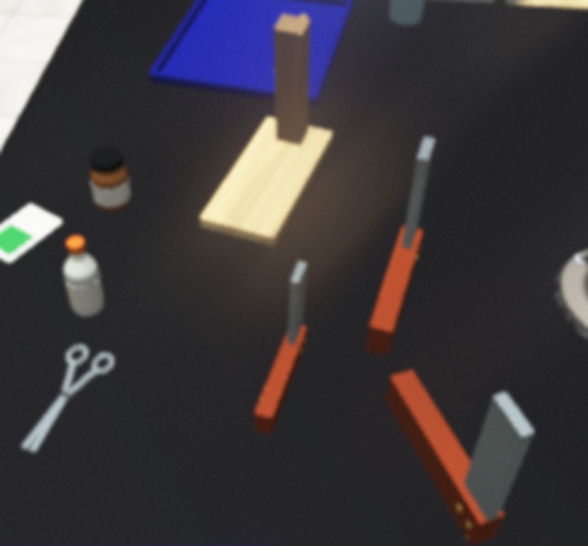

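View pics/top0c.png

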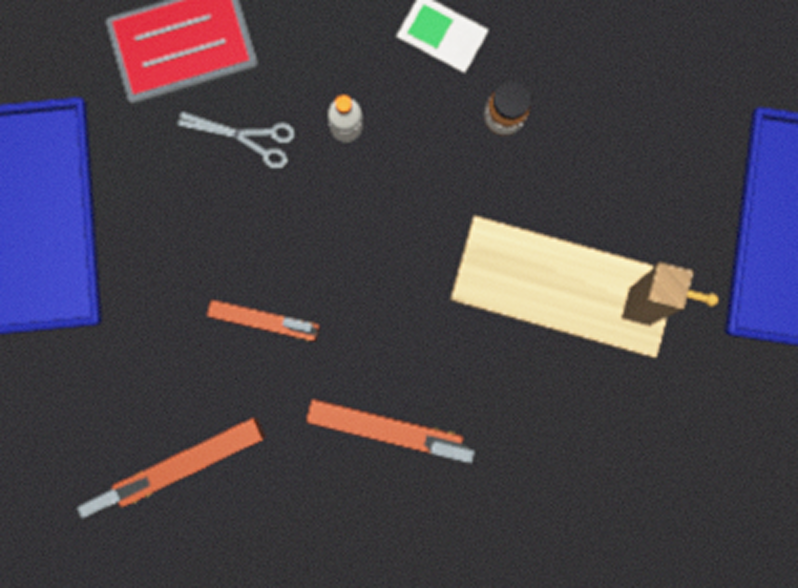

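The side view shows the plate with its leaning upright at the back and three squares. The small one is at crop (280,380), and two larger ones are at (400,280) and (450,460). In the top view (crop ×2.1, offset 110,60) the plate corners are (473,216), (452,300) and (657,357). The large squares' stocks run (310,411)→(462,441) and (257,430)→(118,495). Next I'll measure their sizes.

```bash
cat > h.py <<'E'
from station import robot, fingers, vision, workorder, recognise
import cv2,numpy as np
def ray(c,uv,z):
    k=vision.calibration(c);E=k["extrinsics"];K=k["mtx"]
    d=np.linalg.inv(K)@[uv[0],uv[1],1];d=E[:3,:3].T@(d*[1,-1,-1]);o=-E[:3,:3].T@E[:3,3]
    return o+d*(z-o[2])/d[2]
def proj(c,P):
    k=vision.calibration(c);E=k["extrinsics"];p=(np.atleast_2d(P)@E[:3,:3].T+E[:3,3])*[1,-1,-1]
    q=p@k["mtx"].T;return q[:,:2]/q[:,2:]
E
python3 - <<'E'
from h import *
im=cv2.imread("pics/top0.png");hsv=cv2.cvtColor(im,cv2.COLOR_BGR2HSV)
def rects(m,z,amin):
    for c in cv2.findContours(m,cv2.RETR_EXTERNAL,cv2.CHAIN_APPROX_NONE)[0]:
        if cv2.contourArea(c)<amin: continue
        r=cv2.minAreaRect(c);b=cv2.boxPoints(r);P=np.array([ray("top",p,z) for p in b])
        e=[np.linalg.norm(P[i]-P[i-1]) for i in(1,2)];l=P[1]-P[0] if e[0]>e[1] else P[2]-P[1]
        print(np.round(b).tolist(),"size",np.round(e,3),"ctr",P.mean(0).round(3),"yaw",np.degrees(np.arctan2(l[1],l[0])).round(1))
print("orange");m=cv2.inRange(hsv,(3,110,90),(14,255,255));rects(m,.036,100)
print("plate");m=cv2.inRange(hsv,(15,40,150),(35,160,255));rects(m,.018,500)
for n,p in dict(c1=(473,216),c2=(452,300),c3=(657,357)).items(): print(n,ray("top",(p[0]/2.1+110,p[1]/2.1+60),.018).round(4))
E
```

```text
orange
[[162.0, 291.0], [230.0, 258.0], [235.0, 269.0], [167.0, 302.0]] size [0.213 0.034] ctr [0.292 0.295 0.036] yaw -63.9
[[255.0, 261.0], [258.0, 249.0], [331.0, 267.0], [328.0, 279.0]] size [0.034 0.211] ctr [0.338 0.03  0.036] yaw -103.1
[[208.0, 210.0], [210.0, 202.0], [261.0, 214.0], [259.0, 222.0]] size [0.025 0.152] ctr [0.484 0.196 0.036] yaw -102.7
plate
[[324.0, 202.0], [335.0, 162.0], [434.0, 190.0], [422.0, 230.0]] size [0.123 0.294] ctr [ 0.534 -0.218  0.018] yaw -105.8
c1 [ 0.6301 -0.093   0.018 ]
c2 [ 0.5132 -0.0637  0.018 ]
c3 [ 0.4364 -0.3432  0.018 ]
```

The small square (0.152 × 0.025 m) is the right one. It stands at about (0.484, 0.196) with yaw −102.7°, and the plate yaw is about −105.6°. I'll grasp it next.

```bash
cat >> h.py <<'E'
def u(y): y=np.radians(y);return np.array([np.cos(y),np.sin(y),0])
SQ=np.array([.484,.196,0])+.075*u(-102.7); SY=-102.7   # square origin
PY=-105.6; PO=np.array([.534,-.218,0])+.085*u(PY)
E
python3 - <<'E'
from h import *
print("origins",SQ.round(3),PO.round(3))
g=SQ-.095*u(SY)
p=robot.current_tool_pos()
for y in(SY,SY+180): print(y,robot.inverse_kinematics([g[0],g[1],.2],[180,0,y]), robot.inverse_kinematics([*(PO-.095*u(PY))[:2],.05],[180,0,y]))
y=SY+180
robot.line_to([p[0],p[1],.36],velocity=.25)
robot.move_to([g[0],g[1],.25],[180,0,y]);robot.line_to([g[0],g[1],.12])
im=vision.grab_frame("top");cv2.imwrite("pics/t1.png",cv2.resize(im[160:300,150:350,::-1],None,fx=3,fy=3,interpolation=cv2.INTER_CUBIC))
print(robot.current_time_s(),robot.current_tool_pos(),robot.current_eef_rot())
E
```

```text
origins [0.468 0.123 0.   ] [ 0.511 -0.3    0.   ]
-102.7 [ 17.38362035  27.6106958  -61.62135191  88.63341171  24.58827265
  78.51650131 120.84673168] [  14.69328558   28.60797163    6.67575349   95.02526724   -3.82343755
   56.58901816 -170.03236594]
77.3 [ 18.58075687  28.73478275 -64.0997427   88.59845135  26.12684752
  79.13549981 -60.42457455] [ 34.90411728  30.4092011  -21.55348641  94.16055017  12.68708005
  57.85198531  -3.43826541]
5.2583 [0.48916817 0.21619723 0.12118996] [ 1.79897835e+02 -9.20659666e-02  7.72963719e+01]
```

View pics/t1.png

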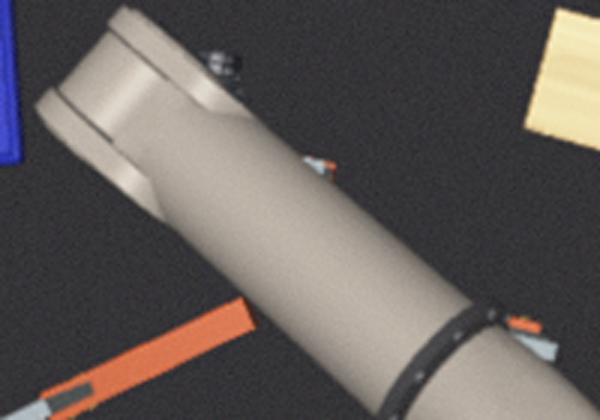

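The arm hides the stock from above, but the square's nose still shows at (320,165), undisturbed. I'll lower and grip.

Run:
```python
from h import *
g=SQ-.095*u(SY)
print(robot.line_to([g[0],g[1],.022],velocity=.08,f_stop=6),robot.current_tool_pos())
fingers.gripper_to(0.0,100)
print("gap",robot.current_finger_gap(),robot.current_gripper_force(),robot.current_contact_force())
robot.line_to([g[0],g[1],.10],velocity=.1)
print(robot.current_finger_gap(),robot.current_gripper_force(),robot.current_contact_force(),robot.current_time_s(),robot.current_tool_pos())
im=vision.grab_frame("side");cv2.imwrite("pics/s2.png",cv2.resize(im[80:340,150:430,::-1],None,fx=2.1,fy=2.1,interpolation=cv2.INTER_CUBIC))
```

```text
False [0.48887035 0.21583747 0.02259287]
gap 0.002801428080092823 0.0 [ 0.01209102  0.23230809 -0.2149279 ]
-0.001939555376643434 0.0 [0.06495566 0.19439597 0.14202771] 8.3333 [0.48798406 0.21503563 0.09936832]
```

View pics/s2.png

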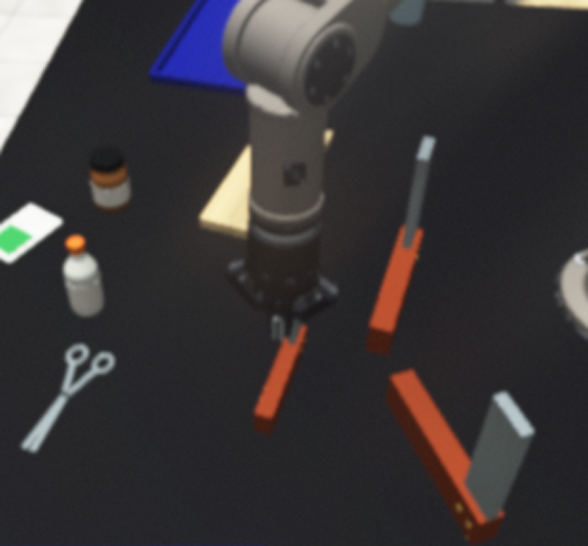

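The grip closed on nothing. The shut fingers sit beside or behind the stock at crop (280,330), while the square is untouched at (285,380). I'll compare the two cameras with the tool position.

Run:
```python
from h import *
t=robot.current_tool_pos()
for c in("side","top"):
    print(c,"tip",proj(c,t-[0,0,.017]),"tcp",proj(c,t),"sq tail/nose top",proj(c,[SQ-.15*u(SY)+[0,0,.036],SQ+[0,0,.036]]))
    E=vision.calibration(c)["extrinsics"];print("cam pos",-E[:3,:3].T@E[:3,3])
def S(p,z):return ray("side",(p[0]/2.1+150,p[1]/2.1+80),z).round(3)
print("side rays: sq tail",S((264,415),.036),"nose",S((303,328),.036),"plate near corners",S((201,218),.018),S((273,237),.018),"far",S((333,130),.018))
```

```text
side tip [[282.66366702 248.71562141]] tcp [[282.83792539 244.30050654]] sq tail/nose top [[275.35575644 277.19498874]
 [292.33707362 233.99995549]]
cam pos [0.45756411 0.83196186 0.8346613 ]
top tip [[225.77803982 209.51766892]] tcp [[224.92843204 209.07029215]] sq tail/nose top [[209.09927363 206.16672412]
 [260.18530088 217.97329534]]
cam pos [0.39858314 0.04244639 1.34079589]
side rays: sq tail [0.499 0.27  0.036] nose [0.462 0.13  0.036] plate near corners [ 0.628 -0.09   0.018] [ 0.516 -0.059  0.018] far [ 0.437 -0.342  0.018]
```

Run:
```python
from h import *
im=vision.grab_frame("side");t=robot.current_tool_pos()
im=cv2.resize(im[195:295,235:335,::-1],None,fx=6,fy=6,interpolation=cv2.INTER_CUBIC)
for P,col in((t,(0,255,0)),(t-[0,0,.017],(0,255,255)),(t+[0,0,.056],(255,255,0))):
    q=(proj("side",P)[0]-[235,195]+.5)*6;cv2.circle(im,tuple(int(v) for v in q),4,col,1)
for x,y,z in((-.15,.011,.036),(-.15,-.011,.036),(-.15,.011,0),(0,.011,.036),(0,-.011,.036),(0,0,.15),(-.095,0,.036)):
    q=(proj("side",SQ+x*u(SY)+y*u(SY+90)+[0,0,z])[0]-[235,195]+.5)*6;cv2.circle(im,tuple(int(v) for v in q),3,(255,0,255),1)
cv2.imwrite("pics/s3.png",im);print(robot.current_finger_gap(),t,robot.current_joint_positions())
```

```text
-0.0016976481026822897 [0.48781771 0.21504485 0.09913023] [ 15.45918772  33.08478812 -58.54809973  97.05281501  30.26407864
  67.41515564 -63.79236609]
```

View pics/s3.png

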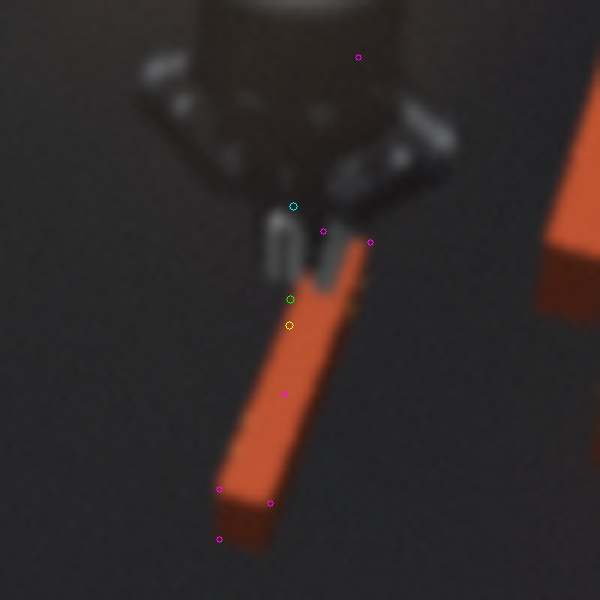

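The shut fingertips end at crop y≈282, but the model predicts y≈325. So the real tips are about 25 mm higher than the TCP figures say, and the fingers passed over the stock. I'll check `tip_reach`, reopen, and feel downward with a force stop.

Run:
```python
from h import *
print("tip_reach",robot.tip_reach)
g=SQ-.095*u(SY); O=[180,0,SY+180]
fingers.gripper_to(1.0); print("gap",robot.current_finger_gap())
robot.line_to([g[0],g[1],.03],O,velocity=.12)
print(robot.line_to([g[0],g[1],.001],velocity=.03,f_stop=4),robot.current_tool_pos(),robot.current_contact_force())
im=vision.grab_frame("side");cv2.imwrite("pics/s4.png",cv2.resize(im[195:295,235:335,::-1],None,fx=6,fy=6,interpolation=cv2.INTER_CUBIC))
print(robot.current_time_s())
```

```text
tip_reach 0.017
gap 1.0021668568541562
False [0.48858734 0.21566131 0.00121301] [0.24092106 0.37733289 0.12564403]
11.1167
```

View pics/s4.png

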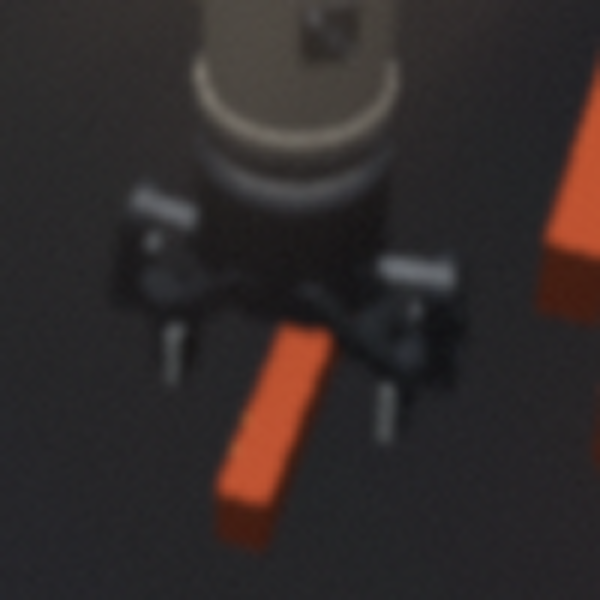

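The open fingers straddle the stock, with tips at (172,385) and (385,440), still about 23 mm above the bench. That confirms an offset of about 25 mm. I'll go a little lower and grip.

Run:
```python
from h import *
g=SQ-.095*u(SY)
print(robot.line_to([g[0],g[1],-.005],velocity=.03,f_stop=4))
fingers.gripper_to(0.0,100)
print("gap",robot.current_finger_gap(),robot.current_gripper_force(),robot.current_contact_force(),robot.current_tool_pos())
if robot.current_finger_gap()>.15:
    robot.line_to([g[0],g[1],.08],velocity=.12)
    print(robot.current_finger_gap(),robot.current_gripper_force(),robot.current_contact_force(),robot.current_tool_pos())
im=vision.grab_frame("side");cv2.imwrite("pics/s5.png",cv2.resize(im[175:295,225:345,::-1],None,fx=5,fy=5,interpolation=cv2.INTER_CUBIC))
print(robot.current_time_s())
```

```text
False
gap 0.23447794939936817 99.4950520992279 [-0.1545213  -0.3747277   3.63179181] [ 0.48879816  0.21576529 -0.00453016]
0.23212192961004222 98.83532166481018 [ 0.00745876 -0.20678328 -2.57916771] [0.48778191 0.21482949 0.07913144]
12.9833
```

View pics/s5.png

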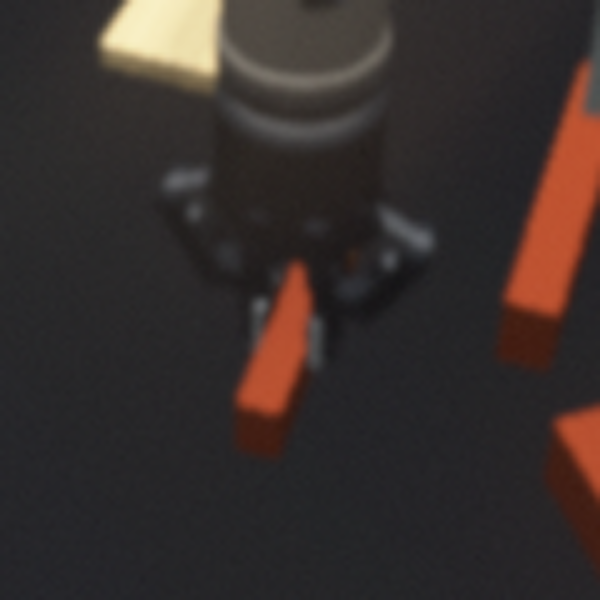

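The square is held, with a wrist load of 2.6 N matching its 250 g, and it hangs level. I'll carry it over the plate and set it down about 65 mm short of the corner.

Run:
```python
from h import *
p=PO-.16*u(PY)
robot.line_to([p[0],p[1],.08],[180,0,PY+180],velocity=.2)
robot.line_to([p[0],p[1],.03],velocity=.1)
print(robot.line_to([p[0],p[1],.005],velocity=.02,f_stop=4),robot.current_tool_pos(),robot.current_contact_force(),robot.current_eef_rot())
im=vision.grab_frame("side");cv2.imwrite("pics/s6.png",cv2.resize(im[80:240,210:370,::-1],None,fx=3.7,fy=3.7,interpolation=cv2.INTER_CUBIC))
im=vision.grab_frame("top");cv2.imwrite("pics/t6_.png",im[...,::-1])
print(robot.current_time_s())
```

```text
True [ 0.55412282 -0.14581056  0.01350167] [-1.06330128  0.62689464  4.17635507] [-1.79982733e+02  7.82001484e-03  7.43922640e+01]
16.5417
```

View pics/s6.png

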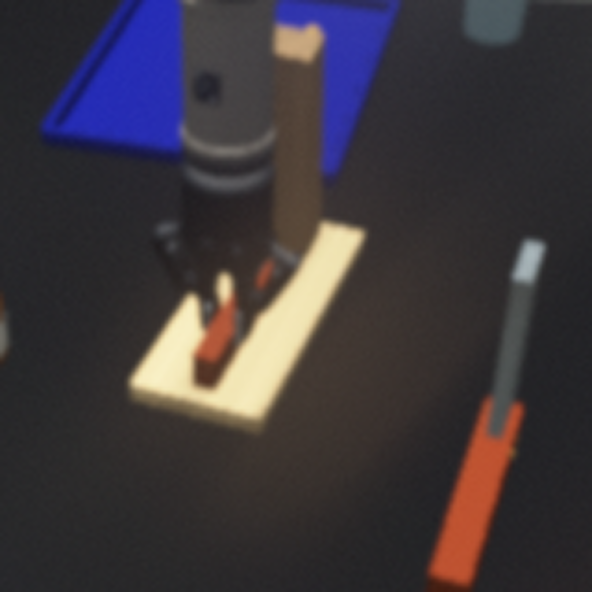

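The square landed at TCP z = 0.0135, as predicted, and sits near mid-width on the plate. Its tail is at (204,385), against an expected 208 on the centre line. I'll slide it in toward the corner in steps, watching the force.

Run:
```python
from h import *
d=u(PY); p0=PO-.16*d
for s in list(np.arange(.01,.05,.01))+list(np.arange(.045,.085,.004)):
    p=p0+s*d; st=robot.line_to([p[0],p[1],.012],velocity=.05,f_stop=12)
    t=robot.current_tool_pos();f=robot.current_contact_force()
    print(round(s,3),st,"along",round((t-PO)@d+.095,4),"z",t[2].round(4),"F",(f@d).round(1),f[2].round(1),"M",np.round(robot.current_torque()@u(PY+90),2),np.round(robot.current_eef_rot(),1)[1])
    if f@d<-10 or st: break
print(robot.current_time_s())
```

```text
0.01 False along -0.0567 z 0.0135 F -2.6 7.6 M 0.43 -0.1
0.02 False along -0.0464 z 0.0135 F -3.1 8.0 M 0.43 -0.1
0.03 False along -0.0363 z 0.0135 F -2.9 7.0 M 0.44 -0.1
0.04 False along -0.0263 z 0.0135 F -2.4 5.9 M 0.39 -0.1
0.045 False along -0.0216 z 0.0135 F -2.1 7.4 M 0.55 -0.1
0.049 False along -0.0178 z 0.0135 F -4.1 6.5 M 0.59 -0.1
0.053 False along -0.0145 z 0.0135 F -3.6 6.7 M 0.67 -0.2
0.057 False along -0.0108 z 0.0135 F -4.2 7.0 M 0.76 -0.2
0.061 False along -0.007 z 0.0135 F -5.5 7.0 M 0.83 -0.2
0.065 False along -0.0031 z 0.0135 F -4.3 6.6 M 0.85 -0.2
0.069 False along -0.001 z 0.0135 F -7.5 6.1 M 1.18 -0.4
0.073 False along -0.0011 z 0.0136 F -12.8 6.7 M 2.08 -0.7
19.9333
```

The square is home: travel stopped at about −1 mm, the push rose to 12.8 N, and the tool has tilted 0.7°. I'll ease the push to about 9 N, press down more, then check.

Run:
```python
from h import *
d=u(PY); p0=PO-.16*d
p=p0+.071*d; robot.line_to([p[0],p[1],.008],[180,0,PY+180],velocity=.02)
for i in range(2):
    robot.pause(.5);t=robot.current_tool_pos();f=robot.current_contact_force()
    print("along",round((t-PO)@d+.095,4),"z",t[2].round(4),"F",(f@d).round(1),f[2].round(1),np.round(robot.current_eef_rot(),2),robot.current_gripper_force())
im=vision.grab_frame("side");cv2.imwrite("pics/s7.png",cv2.resize(im[70:210,230:350,::-1],None,fx=4.2,fy=4.2,interpolation=cv2.INTER_CUBIC))
print(robot.current_time_s())
```

```text
along -0.0009 z 0.0134 F -7.8 27.1 [179.79  -0.39  74.65] 102.6751720905304
along -0.001 z 0.0134 F -8.1 26.6 [179.79  -0.39  74.66] 102.67621278762817
21.3583
```

View pics/s7.png

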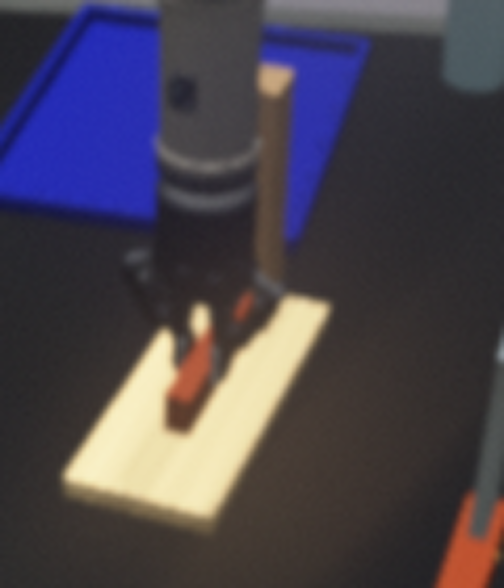

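Run:
```python
from h import *
d=u(PY);w=u(PY+90)
def C(P):return ((proj("side",P)-[230,70]+.5)*4.2).round().tolist()
B=PO+[0,0,.018]
print("tail bottom centre if home",C(B-.15*d), "tail top corners",C(B-.15*d+.011*w+[0,0,.036]),C(B-.15*d-.011*w+[0,0,.036]))
for a in(0,.03,.1):
    up=np.cos(a)*np.array([0,0,1])-np.sin(a)*d
    print(a,"upright top inner corners",C(B+.0225*w+.22*up),C(B-.0225*w+.22*up),"outer -y",C(B+.04*d-.0225*w+.22*up))
print("plate free corners",C(B-.23*d+.06*w),C(B-.23*d-.06*w),"far right",C(B+.06*d-.06*w))
```

```text
tail bottom centre if home [[178.0, 432.0]] tail top corners [[165.0, 393.0]] [[192.0, 399.0]]
0 upright top inner corners [[224.0, 81.0]] [[281.0, 92.0]] outer -y [[298.0, 68.0]]
0.03 upright top inner corners [[221.0, 85.0]] [[278.0, 96.0]] outer -y [[295.0, 72.0]]
0.1 upright top inner corners [[214.0, 95.0]] [[271.0, 107.0]] outer -y [[288.0, 83.0]]
plate free corners [[66.0, 476.0]] [[214.0, 515.0]] far right [[332.0, 304.0]]
```

The picture agrees with the geometry. The tail is at (178,430) against a predicted (178,432) for home, the plate corners match, and the upright's top edge fits within about 0.03 rad of vertical. I'll set the final push and hold.

Run:
```python
from h import *
d=u(PY); p0=PO-.16*d
p=p0+.0725*d; robot.line_to([p[0],p[1],.0095],[180,0,PY+180],velocity=.02)
for i in range(5):
    robot.pause(.8);t=robot.current_tool_pos();f=robot.current_contact_force()
    print("along",round((t-PO)@d+.095,4),"z",t[2].round(4),"F",(f@d).round(1),f[2].round(1),np.round(robot.current_eef_rot(),2),robot.current_gripper_force().__round__(1))
im=vision.grab_frame("side");cv2.imwrite("pics/s8.png",cv2.resize(im[80:160,250:330,::-1],None,fx=7.4,fy=7.4,interpolation=cv2.INTER_CUBIC))
B=PO+[0,0,.018];w=u(PY+90)
for a in(-.03,0,.03):
    up=np.cos(a)*np.array([0,0,1])-np.sin(a)*d
    print(a,((proj("side",[B-.0225*w+.22*up,B+.04*d-.0225*w+.22*up,B-.0225*w+.08*up])-[250,80]+.5)*7.4).round().tolist())
print(robot.current_time_s())
```

```text
along -0.001 z 0.0134 F -10.2 18.8 [179.78  -0.57  74.7 ] 101.4
along -0.001 z 0.0134 F -10.1 17.8 [179.78  -0.56  74.7 ] 101.4
along -0.001 z 0.0135 F -11.2 18.0 [179.78  -0.56  74.7 ] 101.4
along -0.001 z 0.0134 F -10.4 17.2 [179.78  -0.56  74.7 ] 101.4
along -0.0011 z 0.0134 F -10.0 17.9 [179.78  -0.56  74.7 ] 101.4
-0.03 [[351.0, 81.0], [381.0, 40.0], [333.0, 367.0]]
0 [[347.0, 88.0], [376.0, 46.0], [331.0, 370.0]]
0.03 [[341.0, 95.0], [371.0, 53.0], [330.0, 373.0]]
25.6667
```

View pics/s8.png

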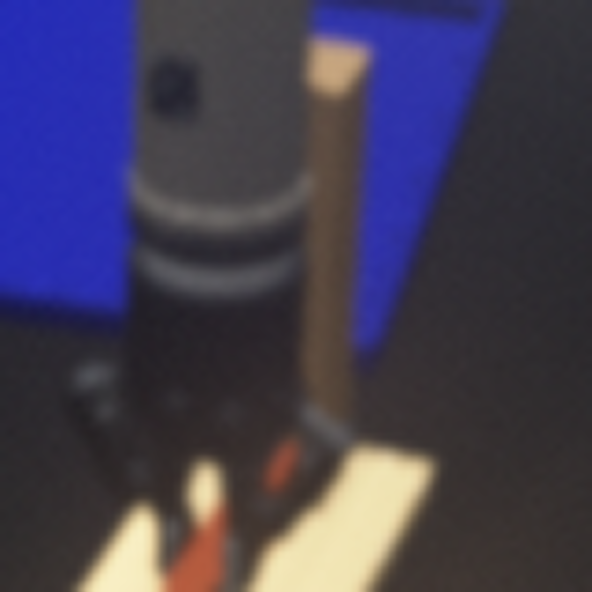

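The upright's top corners show at about (348,95) and (372,48), which matches square to within about 0.02 rad. The forces held steady for 4 s, so I'll hand it in.

```bash
python3 -c "
from station import *
from station import workorder
print(workorder.close_job())"
```

```text
the job is handed in; nothing more can be done
None
```

The job is handed in, but the hand-in returned no verdict. The square is still gripped at about 101 N, pressed home in the corner with about 10 N on the upright side and 18 N down. It held steady for 4 s with the upright square to within about 0.02 rad by camera, and the glue, jar and scissors were never approached.

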